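Clip a power board into the tilted spring board holder

TASK

Load the large power board, the one with the finned heat sink, into the tilted board holder, component side up and with its grey terminal strip along the lower edge, facing the robot. As one does with a sprung holder, push one short edge into the groove of the sprung jaw and press that jaw well back while the other edge is still raised, then lower this edge past the lip of the fixed jaw and let the spring bring the board back, so that it sits flat in both grooves with the jaws about the middle of its short edges. Do it gently, without ramming the holder, let go of the board, and leave the other things on the bench where they are.

Things in the scene. Friction and masses are not known exactly. Their poses are not given: they have to be found in the camera images.
- board: Power board to load: dark green circuit board, 100 mm (own x) by 160 mm (own y) by 3.2 mm, 0.28 kg. Lies flat on the 2 mm mat left or right of the holder, yaw within 0.6 rad of zero. Origin: centre of its underside; z out of the component side. Row of black capacitors 22 mm high near x = +40 mm. The outer 15 mm at both short ends (y = +-80 mm) are bare and go into the jaws.
- heat_sink (a point): Centre of the top of the ribbed aluminium heat sink in the middle of the board: 50 mm along the board's x, 44 mm along its y (the width to grip), top 36 mm above the underside. Fingertips may go down to 5 mm above the underside. Within 14 mm of the board's x = 0 nothing else stands up more than 2 mm. Axes as the board's.
- edge_sprung (a point): Middle of the board's short edge at own y = +80 mm, half way through its thickness. With the terminal strip towards the robot this is the edge for the sprung jaw.
- edge_fixed (a point): Middle of the board's short edge at own y = -80 mm, half way through its thickness. It belongs in the fixed jaw.
- terminals (a point): Top of the grey terminal strip, 92 mm long, 13 mm wide and high, on the board's long edge x = -50 mm. The point is at own x = -42.5 mm, y = 0, 16 mm above the underside.
- holder: Board holder, fast on the bench: steel foot 170 by 190 by 14 mm, column, clamp head at 105 mm with a 280 mm bar along own y, on it two arms with facing black jaws 70 mm long, 20 mm high: fixed jaw at -y, sprung jaw (steel barrel behind it) at +y. Origin: centre of the foot's underside; yaw within 0.2 rad of zero. With bar midway and nothing loaded the groove seats are at y = +74 and about -80 mm.
- frame_tilt (a joint): Angle (rad) by which the bar and jaws are turned about the bar's axis, so that a board in them slopes down towards the robot; 0.40 to 0.60, clamped fast. The jaws' V grooves: seat 4.4 mm high, 6 mm deep, faces sloping 35 degrees to a mouth 12.8 mm high, lips to 10 mm above and below the groove's middle. Under the board's middle all parts stay 28 mm below it.
- nest (a point): Where the board's origin and axes lie when seated, if the bar stands midway: y along the bar to the sprung jaw, x up the slope away from the robot, z square out of the board. The bar with both jaws may be clamped up to 12 mm off either way along y, which is not shown: feel for it. Both grooves' middle plane is 1.6 mm above this point; the jaws reach from x = -35 to +35 mm.
- sprung_jaw (a joint): How far the sprung jaw is pressed back along +y (m): 0 at rest, hard stop at 0.022. 3 N start it, then 0.3 N more per mm (about 8 N at 17 mm). With the board seated it reads 0.003 to 0.009. The other edge passes the fixed jaw's lip once it is pressed to 0.010 to 0.016; both depend on where the fixed arm is clamped on the bar (within 3 mm, not shown). 0.0175 is always enough.
- small_board: Bystander: a smaller dark green board, 75 by 105 by 3.2 mm, with a black transformer 26 mm high and no heat sink. Origin: centre of its underside. It lies where the power board does not, on the other side of the holder.
- screwdriver: Bystander: black-handled screwdriver, 170 mm long, lying on the mat before the holder. Origin: under its middle.
- solder_reel: Bystander: grey reel, 56 mm across, 37 mm high, standing on its flange before the holder. Origin: centre of its underside.
- flux_bottle: Bystander: clear bottle, 44 mm across, 110 mm high, far left. Origin: centre of its underside.
- multimeter: Bystander: black hand-held meter, 160 by 78 by 34 mm (knob to 44 mm), far right. Origin: centre of its underside.

How it is judged:
On the way:
1. one short edge is in the sprung jaw and presses it back at least 9 mm while the other edge is still raised (value of joint sprung_jaw above 0.009 m and z of edge_fixed in the frame of nest above 0.007 m and z of edge_sprung in the frame of nest between -0.006 and 0.009 m), for 0.1 s.
At the end, for the whole second after the job is handed in: The power board rests in both grooves: within 15 mm of the nest along the jaws, 3 mm square to the board, flat to 0.045 rad, square to 0.07 rad, component side up, terminal strip at the lower edge towards the robot, the sprung jaw pressed back 1.5 to 11 mm (x of board in the frame of nest between -0.015 and 0.015 m and z of board in the frame of nest between -0.003 and 0.003 m and angle between the z axis of board and the z axis of nest, either way round below 0.045 rad and angle between the y axis of board and the y axis of nest, either way round below 0.07 rad and x of terminals in the frame of nest below -0.02 m and z of terminals in the frame of nest above 0.008 m and value of joint sprung_jaw between 0.0015 and 0.011 m and linear speed of board below 0.02 m/s); the robot touches nothing.
It fails at once if the board is rammed or pressed into the holder with more than 45 N (contact force between board and holder above 45 N).
It fails at once if a bystander is moved by more than 30 mm (distance of any of small_board, screwdriver, solder_reel, flux_bottle, multimeter from where it was at the start of the episode above 0.03 m).
It also fails if it takes over 54 s, if anything falls off the work surface, if the arm or the gripper's body presses on something with over 40 N, if the wrist force passes 120 N, or if a joint passes its speed limit or range.

ROBOT

A 6-joint arm with a two-finger parallel gripper is mounted at the origin on the work surface. World frame = base frame: x ahead of the robot, y to its left, z up, the work surface at z = 0. Lengths are in m, angles in rad, forces in N, time in s.
With the tool pointing down it reaches from about 0.275 to 0.775 m from the base axis. Payload 14.6 kg.
Tool frame: the origin (TCP) lies at the centre of the arm's flange, where the gripper is bolted on; the fingertips stand 173 mm ahead of it and the grasp point (between the pads) lies 155 mm ahead of it (manip.tip_extent is the distance from the TCP to the fingertips, in m); z points along the fingers, x is the direction in which the jaws open and shut, and the axes are right-handed (so a half turn about z gives the same grasp; the last joint's range is limited). The gripper opens to 85 mm and grips with 20 to 120 N. Pads are 22 mm wide; open, the fingers measure 114 mm over their backs; the gripper's body (76 mm by 85 mm) begins 54 mm behind the grasp point. The pads swing forward as they close: fully open they stand 13 mm farther back than shut.
Start: joints at [1.135, 0.263, -0.048, 1.259, 0, 1.415], TCP at [0.145, 0.504, 0.405] pointing down, gripper open.
Joint ranges: [-2.65, 2.65], [-0.89, 1.7], [-1.18, 1.37], [-2.13, 2.11], [-1.35, 1.29], [-3.14, 3.14]. Speed limits (rad/s): [1.89, 1.89, 2.57, 2.79, 3.14, 3.14].

INTERFACE

Orientations are given as a rotation vector (axis times angle).
In Python, from workcell import manip, solve_ik, imaging, workorder gives the robot as it stands. Calls block until the motion is done:
- manip.move_to(position, orientation): joint-space move of the TCP to a pose.
- manip.move_l(position, attitude=None, velocity=0.15, until_force=None): straight line of the TCP; attitude=None keeps the orientation; velocity is the mean speed in m/s. With until_force (N) it stops when the force on the tool has changed by that much, and returns True; else False.
- manip.move_j(angles): joint-space move.
- manip.release() and manip.clamp(): open the fingers fully, or close them until they stop; the grip force is fixed at half the most.
- manip.sleep(seconds).
- solve_ik(position, orientation): joint angles nearest the present ones, or None.
- imaging.read_camera(name): name is "scene" or "side" or "wrist"; returns the picture (384x512x3 uint8, blue, green, red); there is no depth.
- imaging.camera_params(name): a dict with "K" (3x3 intrinsics, pixels), "rvec" (rotation vector, rad) and "tvec" (3), from world to camera coordinates, as OpenCV has them; the wrist camera has in their place "hand_eye" (4x4, takes a point from camera to tool coordinates, whose origin is the TCP and whose axes are the tool frame's). Camera axes: x right, y down, z forward; pixel columns grow to the right and rows downward; lengths in m; the calibration is good to about 2 mm. A picture is of the moment at which its call begins: read the wrist's pose just before it. camera_params takes no time and is no camera call.
A pose or a line that the arm cannot do raises manip.PlanningError and nothing moves.
- workorder.hand_in(): hands the job in, once; it reports no verdict.
Readings, each from a call of its own:
- manip.current_time(): time.
- manip.current_q(): joint angles.
- manip.current_qd(): joint speeds.
- manip.current_joint_efforts(): joint torques, N m.
- manip.current_tcp_pos(): TCP position.
- manip.current_orientation(): TCP orientation.
- manip.current_contact_force(): force on the tool from outside, world axes, zero at the start.
- manip.current_torque(): the same for the moment, N m.
- manip.current_gripper_width(): finger opening in m.
Only numpy, scipy, OpenCV 4.12 (cv2) and the standard library are available. Lean on these libraries where they do the work, as an engineer would, in place of code of your own. Each camera call takes 0.05 s, during which the arm holds its last target.

## Working session

There is one attempt and no reset: what is moved stays moved. The work goes in short steps, each a Python script; the robot and the scene stay as the last script left them, time stands still between calls to the robot, and variables do not carry over. Pictures are saved under pics/ and viewed, and the job is handed in when it is done.

```bash
ls; mkdir -p pics; python3 - <<'E'
from workcell import manip, solve_ik, imaging, workorder
import cv2
for n in ["scene","side","wrist"]:
    im=imaging.read_camera(n); cv2.imwrite(f"pics/{n}0.png",im)
    print(n,imaging.camera_params(n))
print(manip.current_time(),manip.current_tcp_pos(),manip.current_orientation(),manip.current_gripper_width(),manip.tip_extent)
E
```

```text
pics
scene {'K': array([[486.58291245,   0.        , 253.23699443],
       [  0.        , 486.58291245, 191.00003745],
       [  0.        ,   0.        ,   1.        ]]), 'rvec': array([ 2.01371782,  1.70856134, -0.52494911]), 'tvec': array([-0.06552965, -0.35518208,  1.61847785])}
side {'K': array([[358.23223972,   0.        , 257.60350131],
       [  0.        , 358.23223972, 191.11488464],
       [  0.        ,   0.        ,   1.        ]]), 'rvec': array([ 2.21443706, -0.6526809 ,  0.27131839]), 'tvec': array([-0.43976381,  0.29950942,  0.87652362])}
wrist {'K': array([[282.89830942,   0.        , 257.22779741],
       [  0.        , 282.89830942, 190.8130229 ],
       [  0.        ,   0.        ,   1.        ]]), 'hand_eye': array([[ 9.99999910e-01,  3.37243352e-04,  2.55521535e-04,
         1.40104397e-05],
       [-3.99932805e-04,  9.50531014e-01,  3.10629413e-01,
        -7.92635742e-02],
       [-1.38123439e-04, -3.10629487e-01,  9.50531064e-01,
         3.06563645e-02],
       [ 0.00000000e+00,  0.00000000e+00,  0.00000000e+00,
         1.00000000e+00]])}
0.15 [0.14546709 0.5043744  0.40433091] [ 2.51011412e+00  1.88846860e+00 -1.15072734e-03] 0.08580593344431772 0.1734
```

View pics/scene0.png

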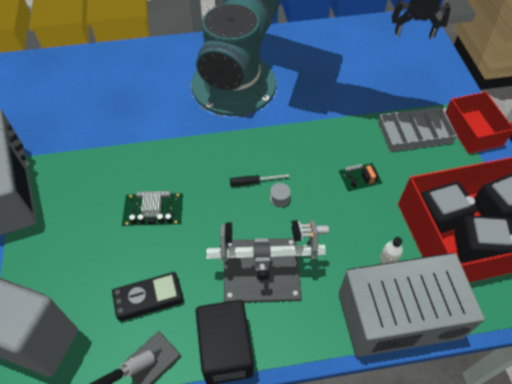

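View pics/side0.png

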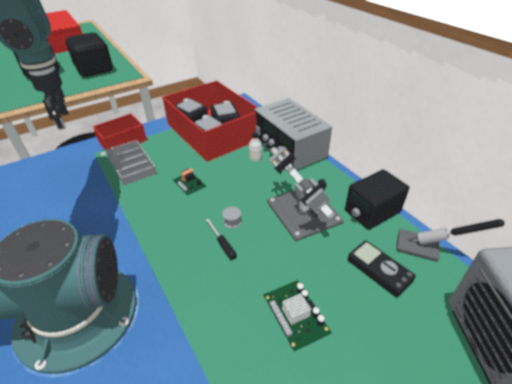

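View pics/wrist0.png

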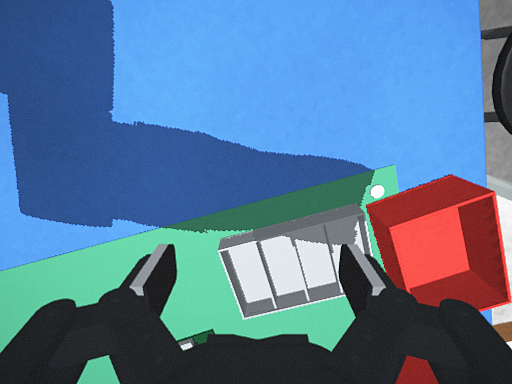

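Scene: the power board (heat sink at about 152,205) is on the robot's right, with the holder at (262,255) and the small board at (360,176). The reel (281,194) and the screwdriver (260,180) lie in front of the holder. First I'll get rough positions by ray casting.

```bash
cat > h.py <<'E'
from workcell import manip, solve_ik, imaging, workorder
import numpy as np, cv2
from scipy.spatial.transform import Rotation as R
PAR={n:imaging.camera_params(n) for n in ["scene","side","wrist"]}
def cam(n,pose=None):
    p=PAR[n]
    if n=="wrist":
        T=np.eye(4);T[:3,:3]=R.from_rotvec(pose[1]).as_matrix();T[:3,3]=pose[0]
        W=T@p["hand_eye"]; return p["K"],W[:3,:3],W[:3,3]
    Rm=cv2.Rodrigues(p["rvec"])[0]; return p["K"],Rm.T,-Rm.T@p["tvec"]
def ray(n,uv,pose=None):
    K,Rw,c=cam(n,pose); d=Rw@np.linalg.solve(K,[uv[0],uv[1],1.]); return c,d/np.linalg.norm(d)
def plane(n,uv,z,pose=None):
    c,d=ray(n,uv,pose); return c+d*(z-c[2])/d[2]
def tri(rays):
    A=np.zeros((3,3));b=np.zeros(3)
    for c,d in rays:
        P=np.eye(3)-np.outer(d,d);A+=P;b+=P@c
    x=np.linalg.solve(A,b); return x,[np.linalg.norm(np.cross(x-c,d)) for c,d in rays]
def proj(n,X,pose=None):
    K,Rw,c=cam(n,pose); p=K@(Rw.T@(np.asarray(X)-c)); return p[:2]/p[2]
def snap(n,name):
    pose=(np.array(manip.current_tcp_pos()),np.array(manip.current_orientation()))
    im=imaging.read_camera(n); cv2.imwrite(f"pics/{name}.png",im)
    np.save(f"pics/{name}.npy",np.array(pose)); return im,pose
def load(name): a=np.load(f"pics/{name}.npy"); return (a[0],a[1])
def down(yaw): # tool z down; tool x at world angle yaw
    x=np.array([np.cos(yaw),np.sin(yaw),0]);z=np.array([0,0,-1.]);y=np.cross(z,x)
    return R.from_matrix(np.c_[x,y,z]).as_rotvec()
E
python3 - <<'E'
from h import *
im=cv2.imread('pics/scene0.png')
cv2.imwrite('pics/sc_b.png',cv2.resize(im[180:235,110:200],None,fx=8,fy=8,interpolation=cv2.INTER_CUBIC))
cv2.imwrite('pics/sc_h.png',cv2.resize(im[205:310,195:335],None,fx=5.6,fy=5.6,interpolation=cv2.INTER_CUBIC))
im=cv2.imread('pics/side0.png')
cv2.imwrite('pics/sd_h.png',cv2.resize(im[135:245,255:350],None,fx=5.4,fy=5.4,interpolation=cv2.INTER_CUBIC))
for uv in [(127,193),(182,194),(181,223),(123,224)]: print(plane("scene",uv,0.005).round(3))
for uv in [(224,300),(300,299),(299,242),(226,240)]: print('foot',plane("scene",uv,0.014).round(3))
for uv in [(281,185),(232,182),(289,176),(360,175)]: print('o',plane("scene",uv,0.02).round(3))
print(tri([ray("scene",(152,198)),ray("side",(297,303))]))
print(tri([ray("scene",(210,254)),ray("side",(332,212))]))
print(tri([ray("scene",(325,250)),ray("side",(274,152))]))
for n in ["scene","side"]: print(cam(n)[2])
print(R.from_rotvec(manip.current_orientation()).as_matrix().round(2))
E
```

```text
[ 0.386 -0.357  0.005]
[ 0.414 -0.205  0.005]
[ 0.508 -0.215  0.005]
[ 0.486 -0.37   0.005]
foot [ 0.747 -0.128  0.014]
foot [0.774 0.054 0.014]
foot [0.621 0.085 0.014]
foot [ 0.584 -0.102  0.014]
o [0.44  0.073 0.02 ]
o [ 0.407 -0.061  0.02 ]
o [0.413 0.102 0.02 ]
o [0.442 0.301 0.02 ]
(array([ 0.44526371, -0.28590388,  0.04685319]), [np.float64(0.004065062889926852), np.float64(0.0040650628899269025)])
(array([ 0.66701872, -0.14758748,  0.10828378]), [np.float64(0.0014680832954525268), np.float64(0.0014680832954525132)])
(array([0.6911441 , 0.13686791, 0.11732773]), [np.float64(0.01828328804054577), np.float64(0.018283288040545614)])
[ 1.1954032  -0.12830434  1.14213317]
[ 0.13710899 -0.63083337  0.79664429]
[[ 0.28  0.96 -0.  ]
 [ 0.96 -0.28 -0.  ]
 [-0.   -0.   -1.  ]]
```

View pics/sc_h.png

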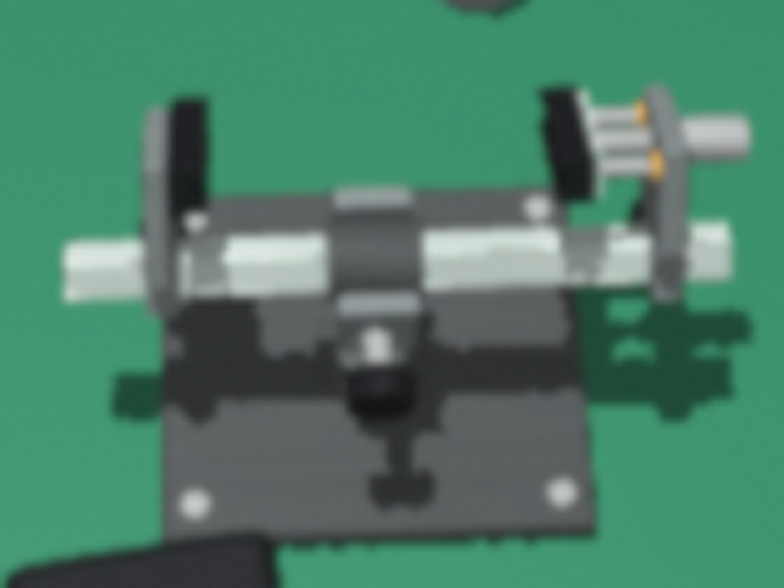

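View pics/sd_h.png

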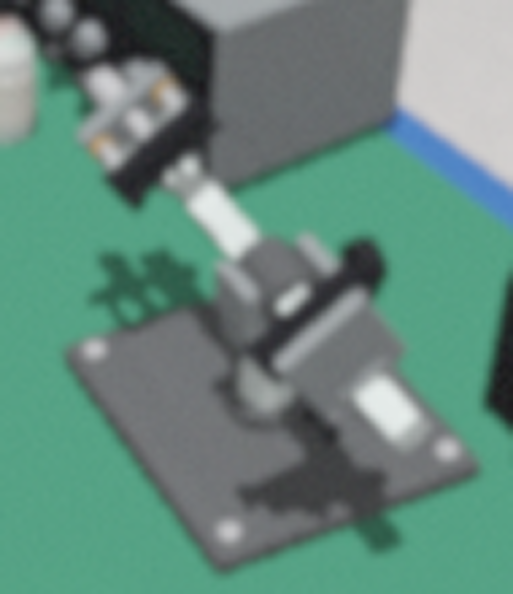

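View pics/sc_b.png

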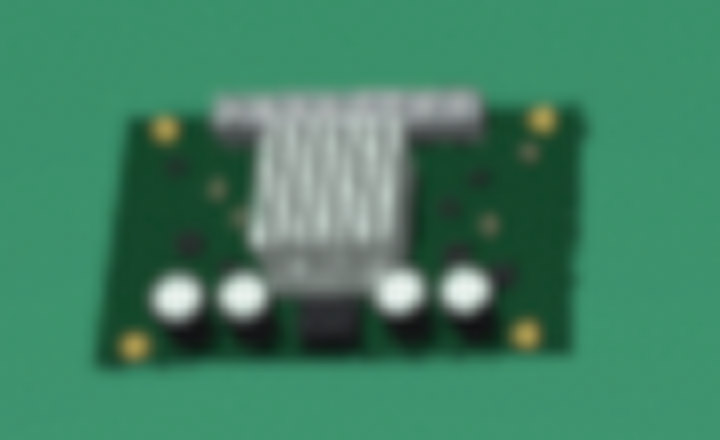

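The board lies at about (0.448, -0.287) with yaw around -0.18. The foot is at about (0.68, -0.02) with yaw around -0.15. Next, closer wrist views of the board from two positions, then the holder.

```bash
python3 - <<'E'
from h import *
o=down(np.pi/2-0.17)
t=manip.current_time()
manip.move_to([0.50,-0.25,0.34],o); manip.sleep(0.2); snap("wrist","wb1"); print(manip.current_time()-t)
manip.move_l([0.50,-0.33,0.34],velocity=0.2); manip.sleep(0.15); snap("wrist","wb2"); print(manip.current_time()-t)
E
```

```text
3.1833
3.9333000000000005
```

View pics/wb1.png

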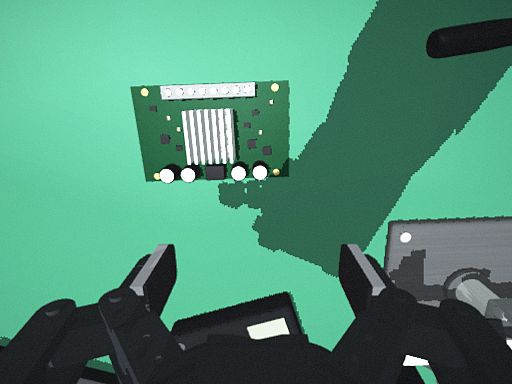

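View pics/wb2.png

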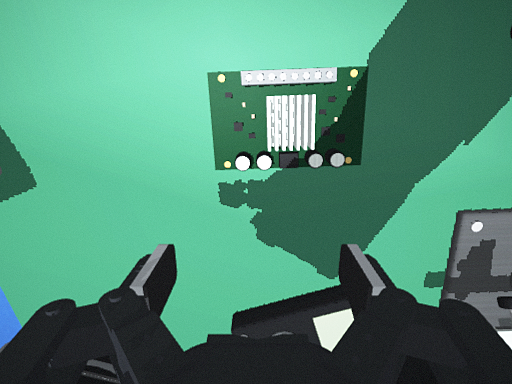

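View 1 shows the board spanning x 131–289 and y 81–181, with the heat-sink top at about 182–235 by 108–164. View 2 shows the board spanning x 208–367 and y 66–170. I'll triangulate the gold holes and the fins, and take the outline by colour mask.

```bash
python3 - <<'E'
from h import *
res={}
for n,box in [("wb1",(120,70,300,195)),("wb2",(198,58,378,182))]:
    im=cv2.imread(f'pics/{n}.png').astype(int); x0,y0,x1,y1=box
    b,g,r=[im[...,i] for i in range(3)]
    m=((r-b>50)&(r>110)).astype(np.uint8); mm=np.zeros_like(m); mm[y0:y1,x0:x1]=m[y0:y1,x0:x1]
    k,lab,st,ce=cv2.connectedComponentsWithStats(mm)
    gold=[ce[i] for i in range(1,k) if st[i,4]>12]
    print(n,[(c.round(1).tolist()) for c in gold],[st[i,4] for i in range(1,k)])
    # heat sink: bright grey in mid
    m=((im.min(2)>120)).astype(np.uint8); mm=np.zeros_like(m); mm[y0+27:y1-10,x0+30:x1-30]=m[y0+27:y1-10,x0+30:x1-30]
    k,lab,st,ce=cv2.connectedComponentsWithStats(mm); print([ (st[i].tolist()) for i in range(1,k) if st[i,4]>30])
    # outline
    print('px', im[95,140],im[75,200])
E
python3 - <<'E'
import cv2
a=cv2.imread('pics/wb1.png')[70:195,120:300];b=cv2.imread('pics/wb2.png')[58:183,198:378]
import numpy as np
cv2.imwrite('pics/bb.png',cv2.resize(np.hstack([a,b]),None,fx=2.2,fy=2.2,interpolation=cv2.INTER_CUBIC))
E
```

```text
wb1 [[274.4, 87.0], [144.3, 91.5], [275.8, 171.6], [156.4, 175.9]] [np.int32(22), np.int32(34), np.int32(28), np.int32(32)]
[[161, 97, 62, 3, 107], [181, 108, 54, 57, 2656], [252, 165, 15, 15, 166], [231, 166, 15, 15, 171], [154, 169, 20, 14, 192], [181, 168, 14, 15, 164]]
px [ 74 108  40] [187 226 123]
wb2 [[353.5, 72.8], [220.8, 77.9], [348.1, 159.6], [227.2, 164.1]] [np.int32(52), np.int32(20), np.int32(29), np.int32(37)]
[[266, 94, 50, 58, 2619], [331, 153, 14, 14, 145], [257, 155, 15, 15, 175], [309, 154, 14, 13, 147], [235, 156, 15, 15, 173]]
px [190 225 124] [201 233 139]
```

View pics/bb.png

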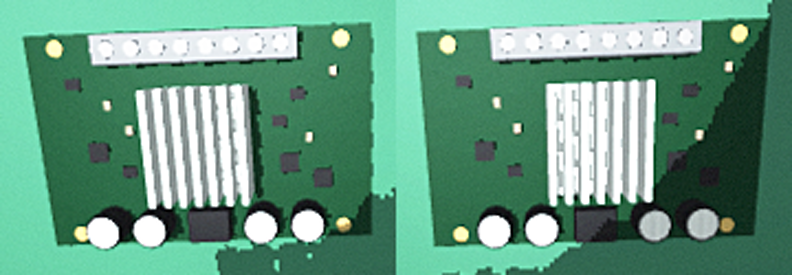

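```bash
python3 - <<'E'
from h import *
p1,p2=load("wb1"),load("wb2")
h1=[(274.4,87),(144.3,91.5),(275.8,171.6),(156.4,175.9)];h2=[(353.5,72.8),(220.8,77.9),(348.1,159.6),(227.2,164.1)]
for a,b in zip(h1,h2):
    X,e=tri([ray("wrist",a,p1),ray("wrist",b,p2)]); print('hole',X.round(4),np.round(e[0],4))
def f(c1,c2,nm):
    P=[]
    for a,b in zip(c1,c2):
        X,e=tri([ray("wrist",a,p1),ray("wrist",b,p2)]); print(nm,X.round(4),round(e[0],4)); P.append(X)
    return np.array(P)
s=2.2
C1=[(120+u/s,70+v/s) for u,v in [(24,38),(371,23),(372,238),(48,246)]]
C2=[(198+u/s,58+v/s) for u,v in [(20,32),(374,17),(359,238),(38,246)]]
P=f(C1,C2,'corner');c=P.mean(0);print('centre',c)
z=0.005
for C,p in [(C1,p1),(C2,p2)]:
    Q=np.array([plane("wrist",u,z,p) for u in C]); q=Q.mean(0); e=Q[1]-Q[0]+Q[2]-Q[3]; print('plane',q.round(4),'yaw',np.arctan2(-e[0],e[1]),np.linalg.norm(Q[1]-Q[0]),np.linalg.norm(Q[2]-Q[1]))
H1=[(120+u/s,70+v/s) for u,v in [(135,90),(248,84),(150,206)]]
H2=[(198+u/s,58+v/s) for u,v in [(546-396,82),(655-396,80),(547-396,203)]]
H=f(H1,H2,'sink'); print('sink centre',(H[1]+H[2])/2)
E
```

```text
hole [ 0.4142 -0.2174  0.0058] 0.0001
hole [ 0.3963 -0.3485  0.004 ] 0.0001
hole [ 0.5009 -0.229   0.0067] 0.0001
hole [ 0.4833 -0.3593  0.0083] 0.0
corner [ 0.3895 -0.3611  0.0032] 0.0004
corner [ 0.4102 -0.2022  0.0041] 0.0003
corner [ 0.5105 -0.2156  0.0074] 0.0002
corner [ 0.4844 -0.3709  0.0216] 0.0001
centre [ 0.44866622 -0.28745865  0.00907975]
plane [ 0.45   -0.2892  0.005 ] yaw -0.13613814468338709 0.15935484960267476 0.10181066115887827
plane [ 0.4496 -0.2881  0.005 ] yaw -0.13655121435938136 0.15965222603826623 0.10177631478216757
sink [ 0.4209 -0.3073  0.0378] 0.0003
sink [ 0.4272 -0.2608  0.028 ] 0.0003
sink [ 0.4715 -0.3148  0.032 ] 0.0001
sink centre [ 0.44936235 -0.28780389  0.03000415]
```

Board centre (0.4495, -0.2885), yaw -0.136, top at about 5 mm, size 159.5 by 101.8 mm. That agrees with the text. Next the holder, from in front and from above.

```bash
python3 - <<'E'
from h import *
def tilt(yaw,a): # tool x along (holder y) , tool z tilted forward by a
    return (R.from_euler('z',yaw)*R.from_matrix(np.c_[[0,1,0],[np.cos(a),0,np.sin(a)],[np.sin(a),0,-np.cos(a)]])).as_rotvec()
for p,o in [([0.49,-0.06,0.425],tilt(-0.12,0.6)),([0.49,0.02,0.425],tilt(-0.12,0.6)),([0.70,-0.02,0.42],tilt(-0.12,0.0))]:
    print(solve_ik(p,o) is not None)
t=manip.current_time()
manip.move_to([0.49,-0.06,0.425],tilt(-0.12,0.6)); manip.sleep(0.2); snap("wrist","wh1"); print(manip.current_time()-t)
manip.move_l([0.49,0.02,0.425],velocity=0.2); manip.sleep(0.15); snap("wrist","wh2"); print(manip.current_time()-t)
try:
    manip.move_to([0.70,-0.02,0.42],tilt(-0.12,0.0)); manip.sleep(0.2); snap("wrist","wh3")
except Exception as e: print(e)
print(manip.current_time()-t)
E
python3 - <<'E'
import cv2
for n in ['wh1','wh2','wh3']:
    a=cv2.imread(f'pics/{n}.png');cv2.imwrite(f'pics/{n}x.png',cv2.resize(a[:300],(800,469),interpolation=cv2.INTER_CUBIC))
E
```

```text
True
True
True
1.375
2.125
3.4833999999999996
```

View pics/wh1x.png

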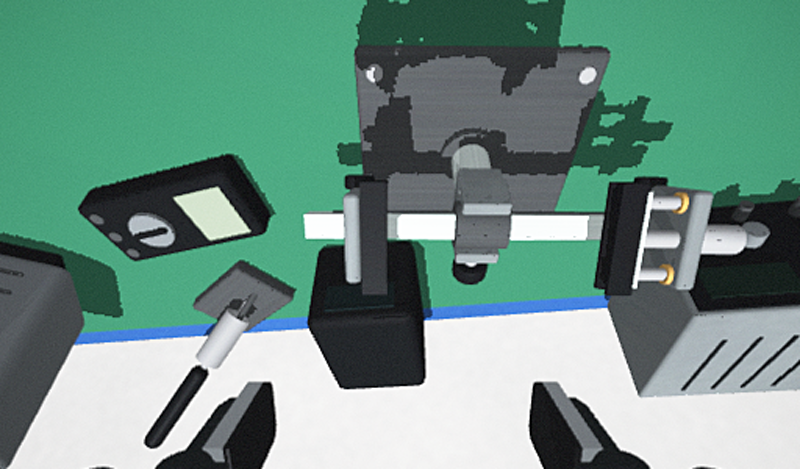

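View pics/wh2x.png

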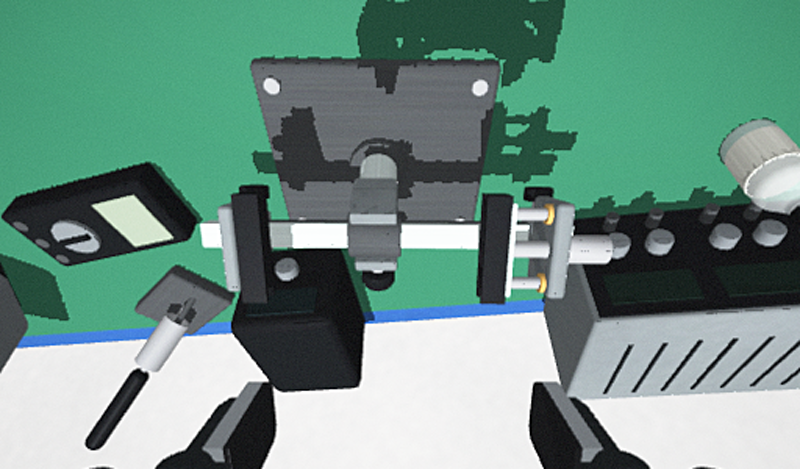

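View pics/wh3x.png

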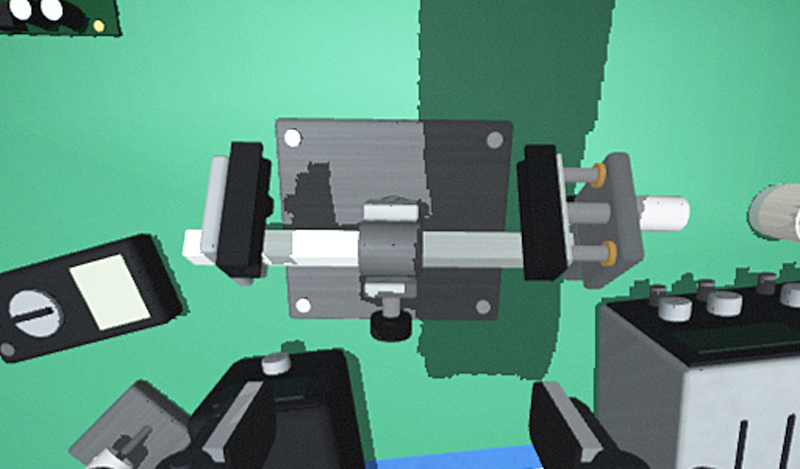

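All three views show both jaws: fixed at about (235,205) and sprung at about (545,210) in view 3. I'll zoom with lifted contrast to find the jaw corners.

```bash
python3 - <<'E'
import cv2,numpy as np
k=512/800
B={'wh1':[(325,165,405,305),(590,165,670,305)],'wh2':[(210,175,290,315),(465,180,545,320)],'wh3':[(200,130,290,290),(505,130,595,290)]}
for n in B:
    a=cv2.imread(f'pics/{n}.png'); o=[]
    for (x0,y0,x1,y1) in B[n]:
        x0,y0=int(x0*k),int(y0*k); w,h=60,104
        c=a[y0:y0+h,x0:x0+w]; c=(255*(c/255.)**0.45).astype(np.uint8)
        c=cv2.resize(c,None,fx=5.6,fy=5.6,interpolation=cv2.INTER_CUBIC)
        for t in range(0,60,10): cv2.putText(c,str(x0+t),(int(t*5.6),8),0,0.3,(0,0,255))
        for t in range(0,104,10): cv2.putText(c,str(y0+t),(0,int(t*5.6)+4),0,0.3,(0,0,255)); 
        o.append(c); print(n,x0,y0)
    cv2.imwrite(f'pics/{n}z.png',np.hstack(o))
E
```

```text
wh1 208 105
wh1 377 105
wh2 134 112
wh2 297 115
wh3 128 83
wh3 323 83
```

View pics/wh1z.png

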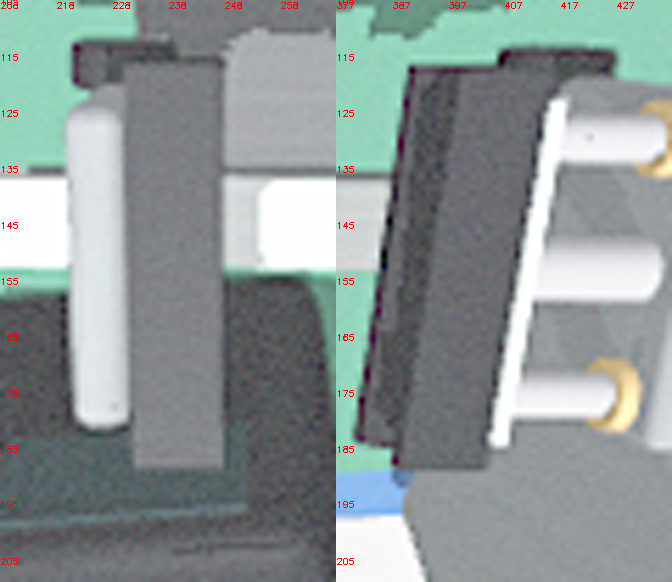

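View pics/wh2z.png

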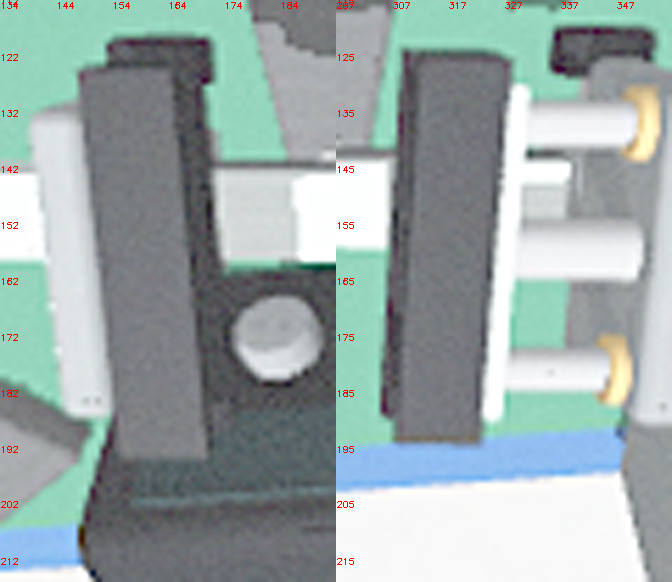

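View pics/wh3z.png

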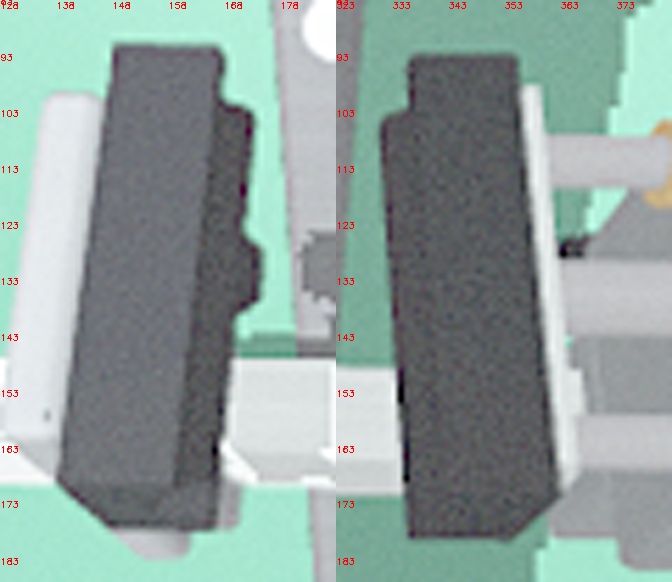

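```bash
cat > jaw.py <<'E'
from h import *
p={n:load(n) for n in ['wh1','wh2','wh3']}
def F(x0,y0,l): return lambda u,v:(x0+(u-l)/5.6-0.4,y0+v/5.6-0.4)
f1,s1=F(208,105,0),F(377,105,336); f2,s2=F(134,112,0),F(297,115,336); f3,s3=F(128,83,0),F(323,83,336)
obs={'fNO':{'wh1':f1(123,61),'wh2':f2(79,73),'wh3':f3(113,47)},
'fNI':{'wh1':f1(223,58),'wh2':f2(171,68),'wh3':f3(220,47)},
'fFO':{'wh1':f1(133,467),'wh2':f2(117,458),'wh3':f3(59,481)},
'fFI':{'wh1':f1(223,466),'wh2':f2(209,460),'wh3':f3(179,486)},
'sNI':{'wh1':s1(458,68),'wh2':s2(416,55),'wh3':s3(410,55)},
'sNO':{'wh2':s2(511,59),'wh3':s3(518,55)},
'sFI':{'wh1':s1(397,467),'wh2':s2(395,441)},
'sFO':{'wh1':s1(488,467),'wh2':s2(481,441),'wh3':s3(561,490)}}
P={}
for k,o in obs.items():
    X,e=tri([ray("wrist",uv,p[n]) for n,uv in o.items()]); P[k]=X
    if __name__=="__main__": print(k,X.round(4),(np.array(e)*1000).round(1))
E
python3 - <<'E'
import runpy; g=runpy.run_path('jaw.py',run_name='__main__'); P=g['P']; np=g['np']
for a,b in [('fNO','fFO'),('fNI','fFI'),('sNI','sFI'),('sNO','sFO'),('fNI','sNI'),('fFI','sFI'),('fNO','fNI'),('fFO','fFI'),('sNI','sNO'),('sFI','sFO'),('fNO','sNO'),('fFO','sFO')]:
    d=P[b]-P[a]; print(a,b,round(np.linalg.norm(d),4),'tilt',round(np.arctan2(d[2],np.hypot(d[0],d[1])),3),'az',round(np.arctan2(d[1],d[0]),3))
E
```

```text
fNO [ 0.6043 -0.1006  0.1391] [0.6 0.6 0.1]
fNI [ 0.606  -0.0846  0.1385] [0.7 0.4 0.4]
fFO [ 0.6607 -0.1076  0.1794] [0.1 0.5 0.6]
fFI [ 0.6635 -0.0916  0.1788] [0.4 0.5 0.5]
sNI [0.6241 0.0553 0.1388] [0.1 0.5 0.3]
sNO [0.6261 0.0712 0.1397] [0.3 0.3]
sFI [0.6807 0.0481 0.1785] [0. 0.]
sFO [0.6827 0.064  0.1786] [0.3 0.1 0.1]
fNO fFO 0.0696 tilt 0.617 az -0.124
fNI fFI 0.0705 tilt 0.608 az -0.12
sNI sFI 0.0695 tilt 0.608 az -0.127
sNO sFO 0.069 tilt 0.598 az -0.125
fNI sNI 0.1411 tilt 0.002 az 1.442
fFI sFI 0.1407 tilt -0.002 az 1.448
fNO fNI 0.0161 tilt -0.038 az 1.465
fFO fFI 0.0163 tilt -0.036 az 1.394
sNI sNO 0.016 tilt 0.055 az 1.446
sFI sFO 0.016 tilt 0.003 az 1.451
fNO sNO 0.1731 tilt 0.003 az 1.445
fFO sFO 0.173 tilt -0.005 az 1.443
```

The jaw geometry agrees with the text: lips 70 mm long and 16 mm thick, tilt about 0.605, yaw -0.124. The lip gap is 141 mm, so a board edge should pass at about 13 mm pressed and seat at about 7 mm. Now I'll grasp the board.

```bash
cat > nest.py <<'E'
from jaw import *
nx=sum((P[b]-P[a]) for a,b in [('fNO','fFO'),('fNI','fFI'),('sNI','sFI'),('sNO','sFO')])
ny=sum((P[b]-P[a]) for a,b in [('fNI','sNI'),('fFI','sFI'),('fNO','sNO'),('fFO','sFO')])
ny/=np.linalg.norm(ny); nx-=ny*(nx@ny); nx/=np.linalg.norm(nx); nz=np.cross(nx,ny)
RF=np.c_[nx,ny,nz]
c=np.mean(list(P.values()),0)
# origin: groove mid plane, mid of jaws, at sprung lip plane
lip=np.mean([P['sNI']@ny,P['sFI']@ny,(P['sNO']@ny-.016),(P['sFO']@ny-.016)]); flip=np.mean([P['fNI']@ny,P['fFI']@ny])
OF=c-0.010*nz; OF=OF+ny*(lip-OF@ny)
ZB=0.1815  # TCP to board underside along tool z
def pose(E,a,dx=0.0):
    """TCP pose with sprung edge middle at E (F coords), tilt a raising the fixed edge"""
    Rb=RF@R.from_euler('x',-a).as_matrix()
    o=OF+RF@np.array(E)-0.080*Rb[:,1]-0.0016*Rb[:,2]-dx*Rb[:,0]
    t=o+ZB*Rb[:,2]
    return t,R.from_matrix(np.c_[Rb[:,1],Rb[:,0],-Rb[:,2]]).as_rotvec()
if __name__=="__main__":
    print(RF.round(3),OF.round(4),'tilt',np.arcsin(nx[2]),'yaw',np.arctan2(nx[1],nx[0]),'gap',lip-flip)
    for k,v in P.items(): print(k,(RF.T@(v-OF)*1000).round(1))
E
python3 nest.py; python3 - <<'E'
from nest import *
t0=manip.current_time(); print('t',t0)
o=down(np.pi/2-0.136); c=[0.4497,-0.2886]
manip.move_to([*c,0.26],o)
manip.move_l([*c,0.1835],velocity=0.08)
print(manip.current_tcp_pos(),manip.current_contact_force())
manip.clamp(); print('w',manip.current_gripper_width(),manip.current_tcp_pos(),manip.current_time()-t0)
manip.move_l([*c,0.21],velocity=0.1); manip.sleep(0.1)
print('w',manip.current_gripper_width(),manip.current_contact_force(),manip.current_time()); snap("wrist","g1");snap("side","g1s")
for E,a in [((0,-.02,.06),.2),((0,-.015,0),.2),((0,.023,0),.2),((0,.023,0),0),((0,.013,0),0)]:
    p,r=pose(E,a); print(p.round(3),solve_ik(p,r))
E
```

```text
[[ 0.815  0.126 -0.566]
 [-0.103  0.992  0.072]
 [ 0.571 -0.     0.821]] [0.6581 0.051  0.1507] tilt 0.6076036732320899 yaw -0.12597576334014163 gap 0.14091071602960956
fNO [ -34.7 -157.1   10. ]
fNI [ -35.3 -141.1    9.7]
fFO [  34.9 -157.    10.6]
fFI [  35.2 -140.7    9.7]
sNI [-34.9   0.    9.8]
sNO [-34.4  16.   10.5]
sFI [34.7 -0.   9.8]
sFO [34.6 16.   9.9]
t 7.5667
[ 0.4498717  -0.28870261  0.18389596] [ 0.11312126 -0.06096044 -0.59866569]
w 0.04304986087918995 [ 0.44977163 -0.2886444   0.18391074] 3.0583
w 0.04248227257539216 [ 0.36917854  0.73882114 -4.17226446] 11.1417
[0.507 0.007 0.358] [-0.09927962  0.0599792  -0.57135415  0.33649012 -0.21547498  0.0224361 ]
[0.542 0.008 0.309] [-0.09074985  0.16693027 -0.59781524  0.2046343  -0.22030671  0.02963566]
[0.547 0.045 0.309] [-0.01206991  0.18272557 -0.57263532  0.23015054 -0.26431702  0.09682531]
[0.549 0.007 0.298] [-0.13610558  0.17869935 -0.61137731  0.17313767  0.00549883 -0.00831684]
[ 0.548 -0.003  0.298] [-0.15701437  0.17641874 -0.61438831  0.17260416  0.01743392 -0.02548581]
```

View pics/g1.png

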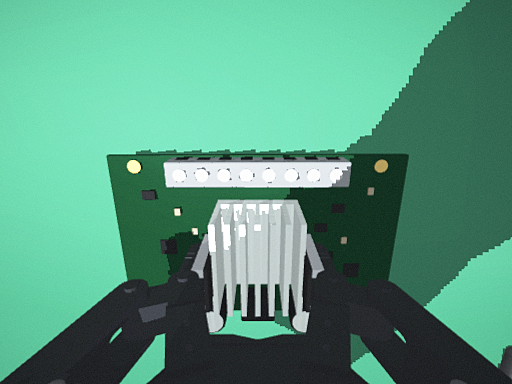

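View pics/g1s.png

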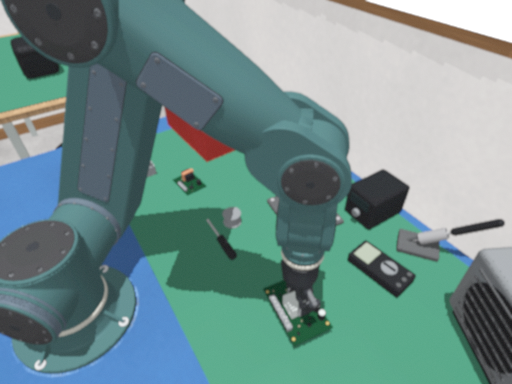

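The board is gripped centrally, with symmetric holes at (134,167) and (381,166), width 42.5 mm and about 3.6 N of load. Next: lift, approach, and feel for the sprung jaw.

```bash
sed -i 's/^ZB=.*/ZB=0.1819/' nest.py; python3 - <<'E'
from nest import *
pg=load("g1"); K,Rw,c=cam("wrist",pg)
T=R.from_rotvec(pg[1]).as_matrix()
for uv in [(134,167),(381,166),(107,155),(408,155)]:
    q=plane("wrist",uv,pg[0][2]-0.1787,pg); print('tool',(T.T@(q-pg[0])*1000).round(1))
manip.move_l([0.4497,-0.2886,0.42],velocity=0.25)
p,r=pose((0,-.02,.10),.2)
manip.move_to(p,r); print('t',manip.current_time())
manip.move_l(pose((0,-.015,0.03),.2)[0],velocity=0.15)
manip.sleep(0.15); print('t',manip.current_time(),manip.current_contact_force()); snap("wrist","a1");snap("scene","a1s");snap("side","a1d")
E
python3 - <<'E'
import cv2
a=cv2.imread('pics/a1s.png')[150:290,180:350];cv2.imwrite('pics/a1s_.png',cv2.resize(a,None,fx=4,fy=4,interpolation=cv2.INTER_CUBIC))
E
```

```text
tool [-66.  -44.3 178.7]
tool [ 66.3 -44.9 178.8]
tool [-79.4 -50.8 178.7]
tool [ 79.7 -50.8 178.8]
t 13.325
t 14.0917 [ 0.09178775  0.37551516 -3.52065861]
```

View pics/a1.png

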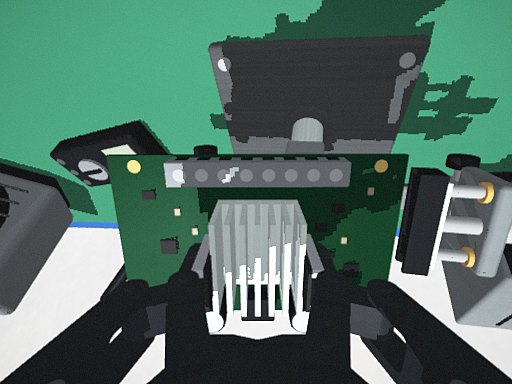

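View pics/a1s_.png

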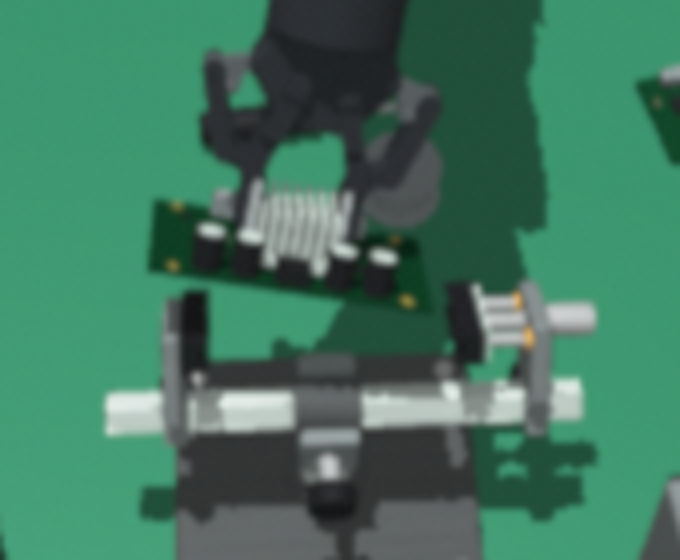

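View pics/a1d.png

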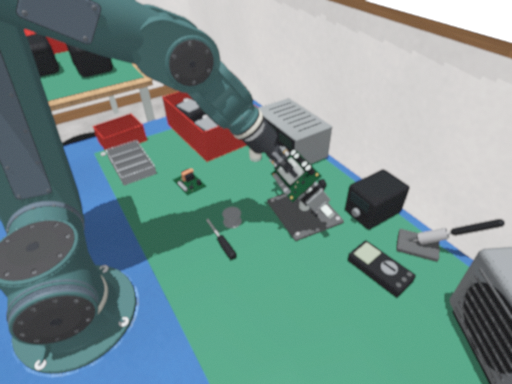

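The board hovers in front of the sprung jaw with its fixed edge raised, as planned. In the wrist view the right board edge is at (390,270) and the jaw at (425,220). In the tool frame the board edges measure ±79.5 and -50.8 mm, as expected. Now I'll enter the groove and feel for contact.

```bash
python3 - <<'E'
from nest import *
def Fc(): # E in F from TCP
    return None
print(manip.move_l(pose((0,-.015,0),.2)[0],velocity=0.06,until_force=6))
manip.sleep(0.1); f0=np.array(manip.current_contact_force()); print('f0',(RF.T@f0).round(2))
base=pose((0,0,0),.2)[0]
hit=manip.move_l(pose((0,.012,0),.2)[0],velocity=0.025,until_force=2.2)
f=np.array(manip.current_contact_force())
print(hit,'E',(RF.T@(np.array(manip.current_tcp_pos())-base)*1000).round(2),'df',(RF.T@(f-f0)).round(2),manip.current_time())
manip.sleep(0.1);f=np.array(manip.current_contact_force());print('df',(RF.T@(f-f0)).round(2))
np.save('f0.npy',f0); snap("wrist","c1"); snap("scene","c1s")
E
```

```text
False
f0 [-1.26  0.28 -3.59]
True E [-0.56  7.18 -0.34] df [ 1.08 -3.64  0.8 ] 15.825
df [ 1.9  -4.    1.84]
```

View pics/c1.png

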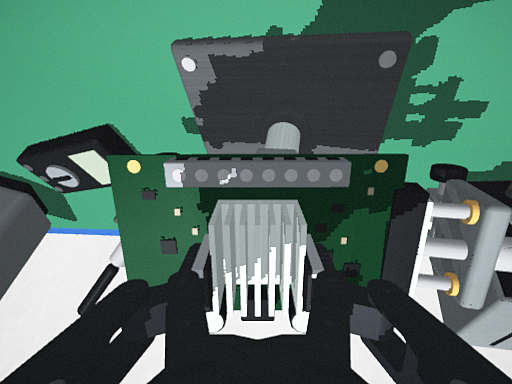

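Contact came at 7.2 mm past the lip (6 expected) with about 4 N, so the edge is in the seat. Pressing back about 16.5 mm in steps while watching the force.

```bash
python3 - <<'E'
from nest import *
f0=np.load('f0.npy'); base=pose((0,0,0),.2)[0]
def st(b=base):
    f=np.array(manip.current_contact_force()); print('E',(RF.T@(np.array(manip.current_tcp_pos())-b)*1000).round(2),'df',(RF.T@(f-f0)).round(2),'w',round(manip.current_gripper_width(),4),round(manip.current_time(),2))
for y in (.012,.018,.0235):
    h=manip.move_l(pose((0,y,0.0005),.2)[0],velocity=0.04,until_force=12); st()
    if h: break
manip.sleep(.1); st(); snap("scene","p1s"); snap("wrist","p1")
E
python3 - <<'E'
import cv2
a=cv2.imread('pics/p1s.png')[150:290,180:350];cv2.imwrite('pics/p1s_.png',cv2.resize(a,None,fx=4,fy=4,interpolation=cv2.INTER_CUBIC))
E
```

```text
E [-0.4 11.9  0.3] df [-1.11 -4.18 -0.26] w 0.0433 16.31
E [-0.35 17.75  0.32] df [-1.49 -6.38 -0.79] w 0.0429 16.61
E [-0.39 23.09  0.27] df [-1.03 -8.84 -1.23] w 0.0434 16.9
E [-0.4  22.98  0.28] df [-0.66 -8.08 -0.77] w 0.0428 17.0
```

View pics/p1s_.png

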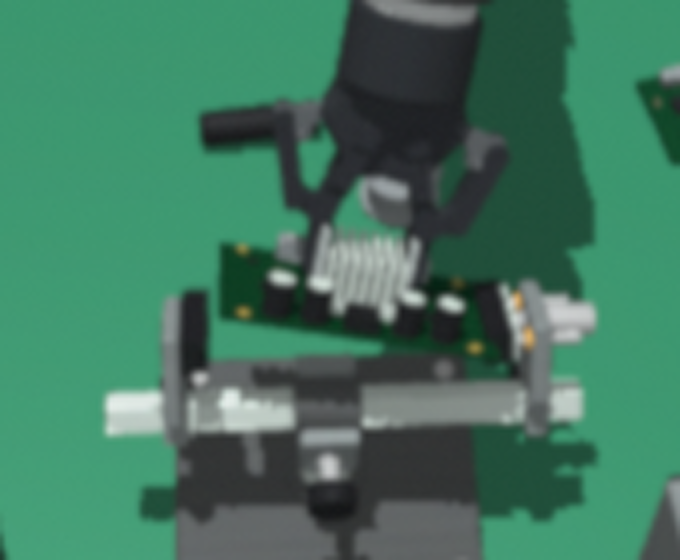

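View pics/p1.png

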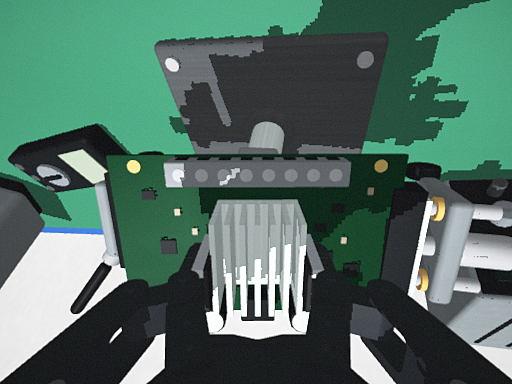

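About 8.1–8.8 N corresponds to roughly 16.5 mm of spring travel, and the fixed edge is raised clear of the fixed jaw. Lowering it about the sprung edge.

```bash
python3 - <<'E'
from nest import *
f0=np.load('f0.npy')
def st(a,E):
    b=pose((0,0,0),a)[0]; f=np.array(manip.current_contact_force()); print(a,'E',(RF.T@(np.array(manip.current_tcp_pos())-b)*1000).round(2),'df',(RF.T@(f-f0)).round(2),round(manip.current_time(),2))
for a in (.14,.08,.04,.0):
    p,r=pose((0,.0238,0.0003),a)
    h=manip.move_l(p,r,velocity=0.05,until_force=8); st(a,0)
    if h: print('HIT'); break
manip.sleep(.1); st(a,0); snap("scene","q1s"); snap("side","q1d"); snap("wrist","q1")
E
python3 - <<'E'
import cv2
a=cv2.imread('pics/q1s.png')[150:290,180:350];cv2.imwrite('pics/q1s_.png',cv2.resize(a,None,fx=4,fy=4,interpolation=cv2.INTER_CUBIC))
a=cv2.imread('pics/q1d.png')[110:250,235:370];cv2.imwrite('pics/q1d_.png',cv2.resize(a,None,fx=4,fy=4,interpolation=cv2.INTER_CUBIC))
E
```

```text
0.14 E [-0.61 22.94  0.05] df [-1.08 -7.68  0.21] 17.48
0.08 E [-0.61 22.91  0.03] df [-2.75 -7.75  0.7 ] 17.87
0.04 E [-0.63 22.97  0.  ] df [-2.19 -8.9   0.19] 18.18
0.0 E [-0.64 22.95  0.  ] df [-1.58 -8.71  0.93] 18.48
0.0 E [-0.63 23.14  0.06] df [-2.48 -8.48  0.15] 18.58
```

View pics/q1s_.png

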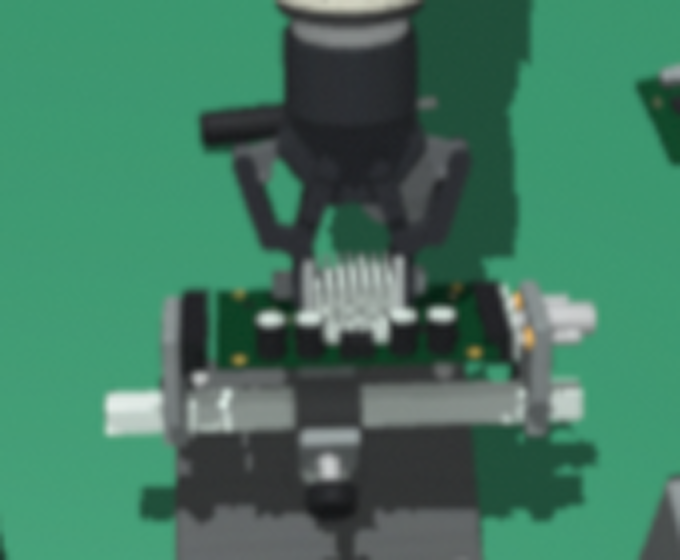

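View pics/q1d_.png

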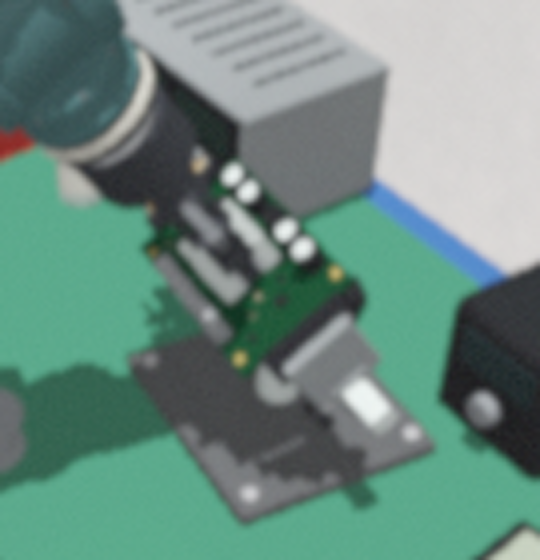

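The board is flat between the jaws, with a small gap at the fixed jaw (about x=212 in the crop). Easing back towards the fixed jaw, expecting contact near E y = +13 mm.

```bash
python3 - <<'E'
from nest import *
f0=np.load('f0.npy')
def st(a):
    b=pose((0,0,0),a)[0]; f=np.array(manip.current_contact_force()); print(a,'E',(RF.T@(np.array(manip.current_tcp_pos())-b)*1000).round(2),'df',(RF.T@(f-f0)).round(2),round(manip.current_time(),2))
for y,u in ((.0175,6),(.0105,6)):
    h=manip.move_l(pose((0,y,0.0003),0)[0],velocity=0.025,until_force=u); st(0)
    if h: print('HIT');break
manip.sleep(.1); st(0); snap("scene","r1s"); snap("side","r1d")
E
python3 - <<'E'
import cv2
a=cv2.imread('pics/r1s.png')[150:290,180:350];cv2.imwrite('pics/r1s_.png',cv2.resize(a,None,fx=4,fy=4,interpolation=cv2.INTER_CUBIC))
E
```

```text
0 E [-0.6  17.    0.12] df [-2.67 -5.63  0.38] 19.13
0 E [-0.69 12.48  0.02] df [3.25 3.85 4.02] 19.41
HIT
0 E [-0.74 12.65 -0.04] df [4.37 3.85 4.63] 19.51
```

View pics/r1s_.png

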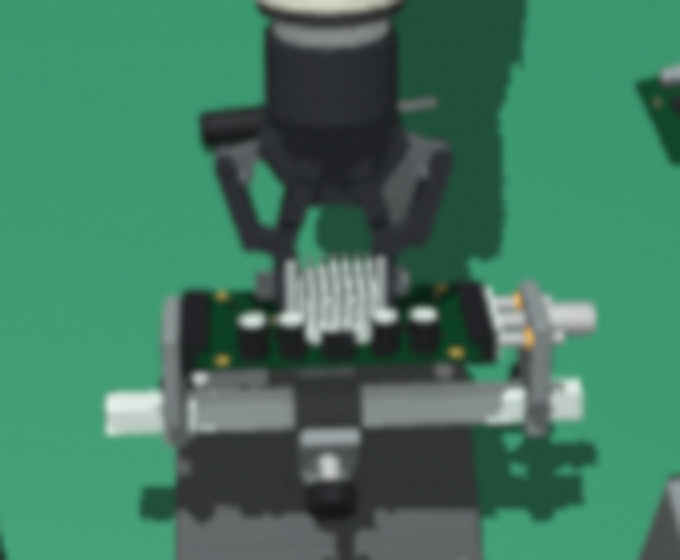

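Contact came at E y = 12.5 mm, where the seat should be. Releasing and backing straight off along the nest normal.

```bash
python3 - <<'E'
from nest import *
manip.release(); manip.sleep(.3); print(manip.current_gripper_width(),manip.current_contact_force(),manip.current_time())
p=np.array(manip.current_tcp_pos())
manip.move_l(p+0.08*RF[:,2],velocity=0.1); snap("wrist","z0")
manip.move_l(p+0.17*RF[:,2]-0.09*RF[:,0],velocity=0.25); manip.sleep(.2)
snap("wrist","z1");manip.move_l(np.array(manip.current_tcp_pos())+0.07*RF[:,1],velocity=0.2);manip.sleep(.2);snap("wrist","z2"); snap("scene","z1s"); snap("side","z1d"); print(manip.current_contact_force(),manip.current_time())
E
python3 - <<'E'
import cv2
a=cv2.imread('pics/z1s.png')[150:310,180:350];cv2.imwrite('pics/z1s_.png',cv2.resize(a,None,fx=3.7,fy=3.7,interpolation=cv2.INTER_CUBIC))
E
```

```text
0.08548296648551658 [ 0.37674473  0.69019873 -0.31784319] 20.4
[ 0.32376932 -0.07424633 -0.35247174] 23.1583
```

View pics/z1.png

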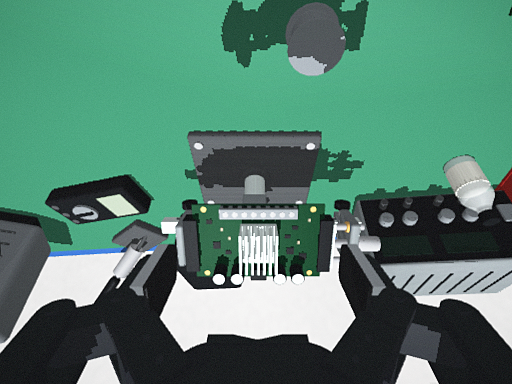

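View pics/z2.png

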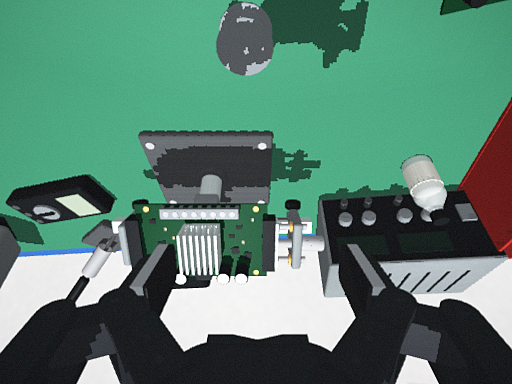

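View pics/z1s_.png

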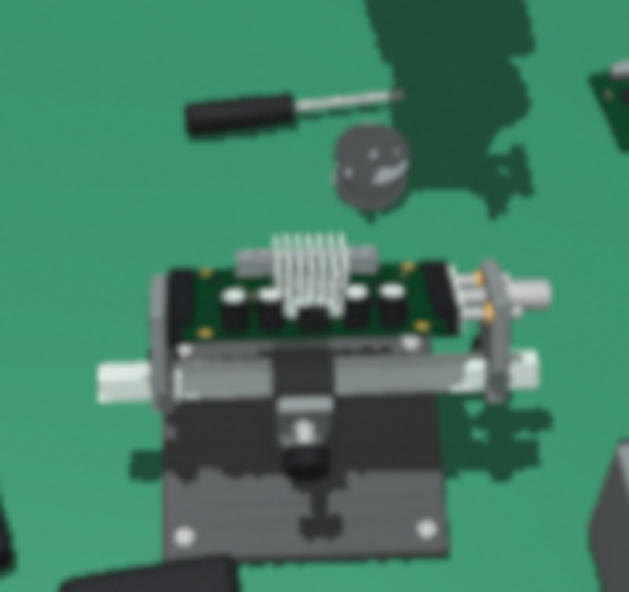

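View pics/z1d.png

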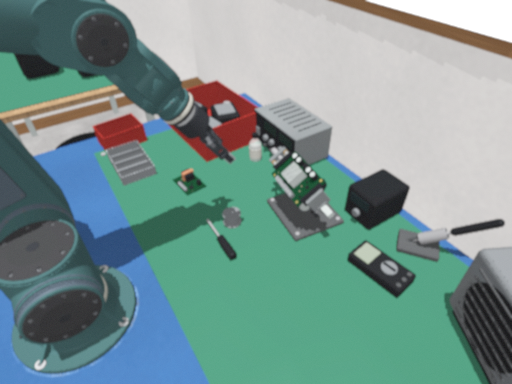

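Both views show the board between the jaws with the terminals at the lower edge. I'll check the seating numerically from the gold holes, by triangulation in the nest frame.

```bash
python3 - <<'E'
from nest import *
res={}
for n in ["z0","z1","z2"]:
    pz=load(n); im=cv2.imread(f'pics/{n}.png').astype(int); b,g,r=[im[...,i] for i in range(3)]
    m=((r-b>45)&(r>100)).astype(np.uint8)
    k,lab,stt,ce=cv2.connectedComponentsWithStats(m); res[n]={}
    for nm,(hx,hy) in dict(nearF=(-44.5,-66),nearS=(-44.5,66),farF=(44.,-66),farS=(44.,66)).items():
        pr=proj("wrist",OF+RF@np.array([hx,-67.5+hy,1.6])/1000,pz)
        d=[np.linalg.norm(ce[i]-pr) if 4<stt[i,4]<250 else 99 for i in range(1,k)]
        i=int(np.argmin(d)) if d else 0
        ok=d and d[i]<8; print(n,nm,'pred',pr.round(1),'found',ce[i+1].round(1) if ok else None,stt[i+1,4] if ok else '')
        if ok: res[n][nm]=ce[i+1]
for nm in ["nearF","nearS","farF","farS"]:
    v=[(n,res[n][nm]) for n in res if nm in res[n]]
    if len(v)>1:
        X,e=tri([ray("wrist",uv,load(n)) for n,uv in v]); print(nm,[n for n,_ in v],(RF.T@(X-OF)*1000).round(1),(np.array(e)*1000).round(1))
E
python3 - <<'E'
import cv2
a=cv2.imread('pics/z0.png');cv2.imwrite('pics/z0_.png',cv2.resize(a,(800,600),interpolation=cv2.INTER_CUBIC))
E
```

```text
z0 nearF pred [175.6 147.8] found [175.9 146. ] 69
z0 nearS pred [339.6 147.8] found [340.5 146. ] 68
z0 farF pred [184.3 245.9] found [184.4 244.1] 50
z0 farS pred [330.8 245.9] found [331.5 244. ] 49
z1 nearF pred [202.7 210. ] found [202.8 209.2] 33
z1 nearS pred [312.4 210. ] found [312.8 208.8] 33
z1 farF pred [206.7 273.4] found [206.9 272.3] 25
z1 farS pred [308.3 273.5] found [308.6 272.2] 25
z2 nearF pred [145.4 209.8] found [145.4 208.7] 31
z2 nearS pred [255.  209.8] found [255.4 208.5] 31
z2 farF pred [153.7 273.2] found None 
z2 farS pred [255.2 273.2] found [255.5 272. ] 26
nearF ['z0', 'z1', 'z2'] [ -46.  -133.1    2.3] [0.1 0.2 0.1]
nearS ['z0', 'z1', 'z2'] [-46.   -1.    1.5] [0.1 0.1 0. ]
farF ['z0', 'z1'] [  42.  -133.1    1.9] [0. 0.]
farS ['z0', 'z1', 'z2'] [41.8 -1.2  2. ] [0.1 0.1 0.1]
```

View pics/z0_.png

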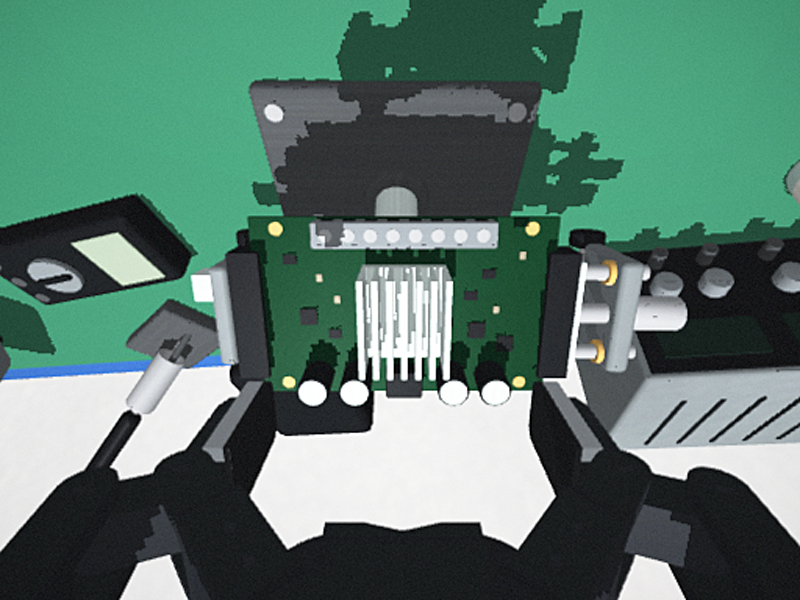

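The four holes lie at z = 1.5–2.3 mm (1.6 expected), are square and flat to under 0.01 rad, and sit 2 mm down-slope. The sprung edge is at +13 mm, so the jaw is pressed about 6–7 mm. Nothing on the bench has visibly moved. Handing in.

```bash
python3 - <<'E'
from h import *
print(manip.current_time(),manip.current_contact_force()); workorder.hand_in(); print(manip.current_time())
E
```

```text
23.1583 [ 0.32376932 -0.07424633 -0.35247174]
the job is handed in; nothing more can be done
the job is handed in; nothing more can be done
```

The power board is loaded in the holder, component side up, with the terminal strip at the lower edge facing the robot. I handed the job in at 23.2 s of the 54 s allowed; it reports no verdict.

**What I did:** I gripped the board by its heat sink and slid its sprung edge into the sprung jaw with the other edge raised by 0.2 rad. I then pressed that jaw back about 16.5 mm (8–9 N), lowered the board flat and eased it back. It met the fixed groove at 12.5 mm past the sprung lip, against about 13 expected. Then I opened the gripper and backed off.

**Last checks:**
- **Position:** triangulated from the board's four gold holes, it sits about 2 mm down-slope of the jaws' middle and within 0.7 mm of the seated height.
- **Flat and square:** both are good to under 0.01 rad.
- **Sprung jaw:** it is pressed back about 6–7 mm by geometry, as I had no direct reading of it.
- **Forces:** the tool read about 9 N at most during insertion, and nothing loads it now. The board–holder force itself was not measured.
- **Bystanders:** none looked moved in the views that show them, judged by eye only.

**Small disagreements:**
- The measured tilt was 0.608 rad, just over the stated 0.60 limit.
- Groove contact came about 1 mm deeper than the vision estimate.
- The heat sink's height from two views was uneven, 28–38 mm above the bench against 38 mm expected.

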